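# Unlock the safety cap of the disinfectant jug

## Task

The microscope session is over and the bench is to be wiped down: open the safety cap of the disinfectant jug, the one with the red cap and orange label. Press the red cap down firmly, turn it counter-clockwise (seen from above) by about 70 degrees while you keep it pressed, then let it go, so that it springs up unlocked and the green band on the neck shows. Leave the cap of the blue jug alone.

Things in the scene. Friction and masses are not known exactly. Their poses are not given: they have to be found in the camera images.
- red_grip (a point): Grip bar of the red cap: 56 mm long (x), 16 mm wide (y, grip across it), 37 mm high, upright on a round skirt 64 mm wide, 22 mm high. Point on the cap's axis, 23 mm above the skirt's flat top, 14 mm below the bar's top, 209 mm above the bench when locked; turns and moves with the cap; x is within 35 deg of world +x. White jug 120 x 87 mm, orange labels, fixed upright, skirt top at 186 mm.
- red_cap (a joint): Turn of the red cap on its upright axis, rad, growing counter-clockwise from above: 0 to 0.05 at the start, hard stop at 1.5. Unless the cap is pressed down 5 mm or more, a tooth blocks it at about 0.08. From about 1.0 it is past its catch and springs up when no longer held down. Pressed, it turns easily (about 0.05 N m).
- red_press (a joint): Height of the red cap on its neck, m, positive downward: 0 locked, +0.010 hard stop when pressed fully down, -0.008 sprung up and unlocked (green band on the neck in sight). The spring takes about 7 N before the cap moves, 10 N at the 5 mm that free the turn, 13 N at the hard stop; about 7.5 mm is good for turning.
- blue_grip (a point): The same point on the blue cap of the other jug, which is alike but has a blue cap and blue labels. It stands at least 0.2 m to the left or right of the red one and must be left as it is.
There are look-alikes about, which are no part of the job. Leave any turquoise look-alike of the part that bears red_grip alone.

How it is judged:
On the way, in this order (a step that is already met when the one before it is completed fails the run):
1. the red cap is pressed down while still unturned (value of joint red_press above 0.003 m and value of joint red_cap below 0.3 rad), for 0.1 s.
2. the red cap is turned past its catch (value of joint red_cap above 0.9 rad), for 0.1 s.
At the end, for the whole second after the job is handed in: The red cap is turned at least 0.8 rad counter-clockwise from locked and has sprung up at least 5 mm above its locked height; the blue cap stands within 3 mm of its starting height (value of joint red_press below -0.005 m and value of joint red_cap above 0.8 rad and distance of blue_grip from where it was at the start of the episode below 0.003 m); the robot touches nothing.
It fails at once if the blue cap is pressed down or unlocked (its grip point moves more than 4 mm) (distance of blue_grip from where it was at the start of the episode above 0.004 m).
It fails at once if the red cap is forced round without being pressed down (value of joint red_cap between 0.3 and 0.6 rad and value of joint red_press below 0.003 m).
It also fails if it takes over 35 s, if anything falls off the work surface, if the arm or the gripper's body presses on something with over 40 N, if the wrist force passes 120 N, or if a joint passes its speed limit or range.

## Robot

A 6-joint arm with a two-finger parallel gripper is mounted at the origin on the work surface. World frame = base frame: x ahead of the robot, y to its left, z up, the work surface at z = 0. Lengths are in m, angles in rad, forces in N, time in s.
With the tool pointing down it reaches from about 0.425 to 0.95 m from the base axis. Payload 3.5 kg.
Tool frame: the origin (TCP) lies on the front face of the gripper's body, between the roots of the fingers; the fingertips stand 73 mm ahead of it and the grasp point (between the pads) lies 54 mm ahead of it; z points along the fingers, y is the line along which they close (so a half turn about z gives the same grasp; the last joint's range is limited). The gripper opens to 85 mm and grips with 20 to 120 N. Pads are 22 mm wide; open, the fingers measure 114 mm over their backs; the gripper's body (76 mm by 85 mm) begins 54 mm behind the grasp point. The pads swing forward as they close: fully open they stand 13 mm farther back than shut.
Start: joints at [-1.364, 0.286, 1.577, -0, 1.279, -0.15], TCP at [0.236, -0.632, 0.304] pointing down, gripper open.
Joint ranges: [-2.77, 2.77], [-0.9, 2.22], [0.21, 2.48], [-1.53, 4.67], [0.24, 2.81], [-2.84, 2.84]. Speed limits (rad/s): [2.79, 2.79, 3.14, 3.14, 3.14, 3.14].

## Interface

Orientations are given as a unit quaternion [w, x, y, z].
In Python, from cell import robot gives the robot as it stands.
- The arm moves only by the shell command python3 -m crank 'ROWS' [OPENING]. ROWS is JSON, a list of rows, each a list of 6 numbers: the shift along the tool's x, y, z in units of 100 mm (1.0 is 100 mm), then the turn, a rotation vector about the tool's x, y, z in units of 1.5 rad (1.0 is 1.5 rad). A call has 1 to 20 rows; each row is the pose to reach, as a shift and turn from the pose commanded when the call began, along the tool's axes at that moment; what a row does not reach only later rows make up. A row lasts 1/12 s, in which the tool goes at most 41.7 mm and 7.16 degrees, less where a joint would pass 70% of its speed; a pose out of reach is approached as far as the arm can. A call with a number of a shift or a turn outside -1 to 1 is refused whole. A call with a gripper value outside its range is refused whole. OPENING is the gripper command: -1 is shut, 1 is fully open, values between are in proportion, set as the call begins (- or left out, the last holds). The fingers move at their own pace and stop on an object; the grip force is fixed at half the most. Time passes only in rows, so rows that repeat a pose let the fingers close. It gives the time, the measured TCP pose, the force, the opening and the grip force at its end, in the units of the state.
- robot.state(): the state, without advancing time (a new reading comes with each control period).
- robot.capture(name): name is "side" or "top" or "wrist"; returns the picture (400x640x3 uint8, blue, green, red); there is no depth.
- robot.calibration(name): a dict with "vfov" (degrees; the focal length in pixels is half the picture's height over the tangent of half this angle, whatever the lens; pixels are square), "cx", "cy" (the principal point, pixels), "rvec" (rotation vector, rad) and "tvec" (3), from world to camera coordinates, as OpenCV has them; the wrist camera has in their place "tool_from_camera" (4x4, takes a point from camera to tool coordinates, whose origin is the TCP and whose axes are the flange's). Camera axes: x right, y down, z forward; pixel columns grow to the right and rows downward; lengths in m; the calibration is good to about 2 mm. A picture is of the moment at which its call begins: read the wrist's pose just before it. calibration takes no time and is no camera call.
- robot.hand_in(): hands the job in; it is judged then, once.
Trained networks look in the newest picture that a camera, given by its name, has taken for a name from the list of things; names that differ only in an ending like _2 or _b are one class to them, and where a whole thing is asked for, a point or a joint stands for the part that bears it (a point fixed in the world has none). Each returns a list of dicts, best first, with "confidence" (0 to 1); they miss things now and then, are a little off and sometimes report something else, mostly with a low value. They report only what shows in the picture. A call takes as long as a camera call. They do not tell look-alikes from the thing itself.
- robot.cut_out(camera, thing): "region" (400x640 bool, what is visible of it) and "location" ([column, row] in pixels, amid what is visible of it).
The state is a dict: "time": time; "joint_positions": joint angles; "qd": joint speeds; "joint_efforts": joint torques, N m; "eef_pos": TCP position; "orientation": TCP orientation; "contact_force": force on the tool from outside, world axes, zero at the start; "torque": the same for the moment, N m; "gripper_width": finger opening in m; "grasp_force": force on a finger pad.
Only numpy, scipy, OpenCV 4.12 (cv2) and the standard library are available. Lean on these libraries where they do the work, as an engineer would, in place of code of your own. Each camera call takes 0.05 s, during which the arm holds its last target. There are 200 camera calls.

## Working session

There is one attempt and no reset: what is moved stays moved. The work goes in short steps, Python scripts to look and compute and a shell command to move; the robot and the scene stay as the last step left them, time stands still between calls to the robot, and variables do not carry over. Pictures are saved under pics/ and viewed, at most 10 in all, crops included, and the job is handed in when it is done.

```bash
mkdir -p pics; ls; cat > h.py <<'E'
import numpy as np, cv2
from cell import robot
def cam(n):
    c=robot.calibration(n); f=200/np.tan(np.radians(c["vfov"])/2)
    K=np.array([[f,0,c["cx"]],[0,f,c["cy"]],[0,0,1]])
    if n=="wrist":
        s=robot.state(); from scipy.spatial.transform import Rotation as R
        T=np.eye(4); q=s["orientation"]; T[:3,:3]=R.from_quat([q[1],q[2],q[3],q[0]]).as_matrix(); T[:3,3]=s["eef_pos"]
        W=T@np.array(c["tool_from_camera"]); return K,W[:3,:3],W[:3,3]
    Rm=cv2.Rodrigues(np.array(c["rvec"],float))[0]; return K,Rm.T,-Rm.T@np.array(c["tvec"]).ravel()
def ray(n,uv,z):
    K,R,o=cam(n); d=R@np.linalg.solve(K,[uv[0],uv[1],1]); return o+d*(z-o[2])/d[2]
E
python3 - <<'E'
from h import *
print({k:v for k,v in robot.state().items() if k in("eef_pos","orientation","time")})
ims=[]
for n in("top","side"):
    im=robot.capture(n); ims.append(im); cv2.imwrite(f"pics/{n}0.png",im)
    for t in("red_grip","blue_grip"):
        for d in robot.cut_out(n,t): print(n,t,round(d["confidence"],2),d["location"],ray(n,d["location"],.209).round(3),d["region"].sum())
    print(cam(n)[2])
E
```

```text
pics
{'time': 0.0, 'eef_pos': array([ 0.23571081, -0.63198317,  0.30253116]), 'orientation': array([-1.19849595e-03,  9.84130484e-01,  1.77442253e-01, -2.48228519e-05])}
top red_grip 0.69 [244.0, 158.9] [0.543 0.195 0.209] 888
top red_grip 0.62 [180.0, 278.6] [0.317 0.314 0.209] 988
top blue_grip 0.91 [410.4, 160.3] [ 0.537 -0.122  0.209] 972
[0.40929028 0.03289482 0.98738131]
side red_grip 0.61 [273.6, 263.9] [0.29  0.353 0.209] 1057
side red_grip 0.57 [255.1, 203.4] [0.504 0.233 0.209] 680
side blue_grip 0.98 [346.7, 164.1] [ 0.515 -0.088  0.209] 507
[-0.31460055  0.8253455   0.7522961 ]
```

View pics/top0.png

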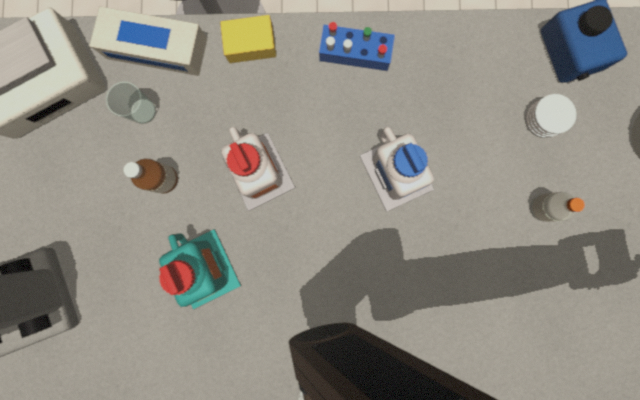

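View pics/side0.png

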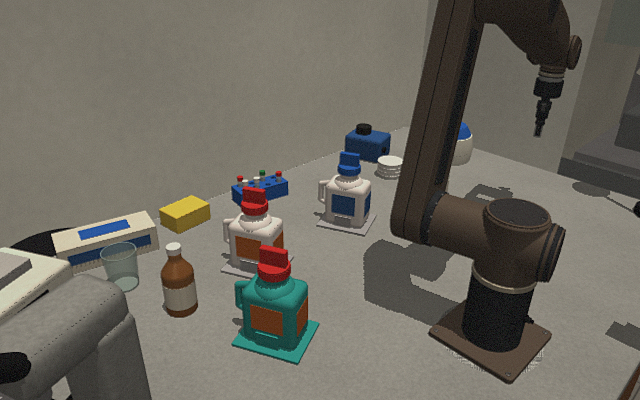

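The view shows two red-capped candidates. One is the white jug with the orange label: top (244,159), side (255,203). The other is the turquoise look-alike: top (180,278), side (274,264). The white one fits the description. The blue jug is at top (410,160). I'll confirm with an enlarged crop.

```bash
python3 - <<'E'
from h import *
t=cv2.imread("pics/top0.png"); s=cv2.imread("pics/side0.png")
a=cv2.resize(t[120:215,205:305],(400,380),interpolation=cv2.INTER_CUBIC); b=cv2.resize(s[180:275,215:315],(400,380),interpolation=cv2.INTER_CUBIC)
cv2.imwrite("pics/crop0.png",np.hstack([a,b]))
def P(n): K,R,o=cam(n); return K@np.c_[R.T,-R.T@o]
for A,B in(((244,158.9),(255.1,203.4)),((410.4,160.3),(346.7,164.1)),((180,278.6),(273.6,263.9))):
    X=cv2.triangulatePoints(P("top"),P("side"),np.array(A,float).reshape(2,1),np.array(B,float).reshape(2,1)); print((X[:3]/X[3]).ravel().round(3))
print(cam("wrist")[2], robot.calibration("wrist"))
E
```

```text
[0.548 0.201 0.18 ]
[ 0.544 -0.124  0.189]
[0.317 0.328 0.182]
[ 0.29716738 -0.60989932  0.37313168] {'vfov': 68.84574944615736, 'cx': 321.9412896917449, 'cy': 199.13018041651276, 'tool_from_camera': array([[ 1.69356642e-05, -9.66200041e-01, -2.57793483e-01,
         6.53630536e-02],
       [ 9.99999931e-01, -7.95063207e-05,  3.63681316e-04,
         3.86178926e-04],
       [-3.71885114e-04, -2.57793472e-01,  9.66199973e-01,
        -6.96819964e-02],
       [ 0.00000000e+00,  0.00000000e+00,  0.00000000e+00,
         1.00000000e+00]])}
```

View pics/crop0.png

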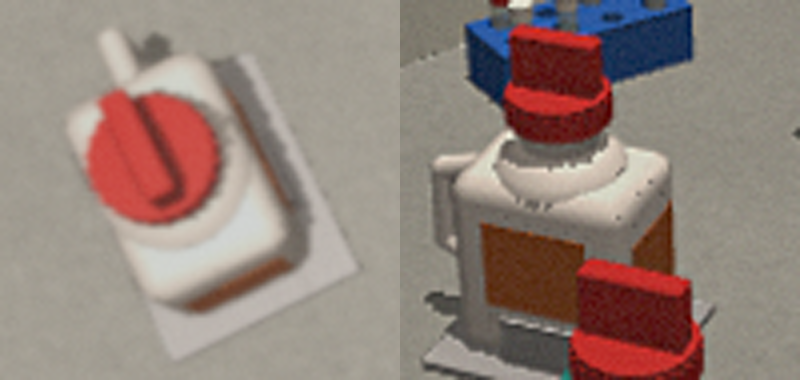

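The crop confirms the target: white jug with orange label, red cap at top (244,159). Its bar runs from (233.5,144) to (246,168), so its yaw is about +27°. I'll raise the tool and move over, staying well above the blue cap.

```bash
python3 - <<'E'
from h import *
a=ray("top",(233.5,144),.223);b=ray("top",(245.7,168.2),.223);print((a+b)/2,np.degrees(np.arctan2(*(a-b)[1::-1])))
E
python3 -m crank '[[1,-0.5,-1,0,0,0],[1,-0.5,-1,0,0,0],[1,-0.5,-1,0,0,0],[1,-0.5,-1,0,0,0]]' 1
python3 -m crank '[[1,-1,0,0,0,0],[1,-1,0,0,0,0],[1,-1,0,0,0,0],[1,-1,0,0,0,0]]'
python3 -m crank '[[1,-1,0,0,0,0],[1,-1,0,0,0,0],[1,-1,0,0,0,0],[1,-1,0,0,0,0]]'
python3 -m crank '[[1,-1,0,0,0,0],[1,-1,0,0,0,0],[1,-1,0,0,0,0],[1,-1,0,0,0,0]]'
```

```text
[0.54629572 0.20095575 0.223     ] 26.853041986550092
time: 0.63
eef_pos: [0.3138, -0.5492, 0.4079]
orientation: [0.002, 0.984, 0.178, 0.001]
contact_force: [0.6, -0.7, 1.0]
gripper_width: 0.0858
grasp_force: 0.0
time: 0.97
eef_pos: [0.3724, -0.4181, 0.4044]
orientation: [-0.0, 0.984, 0.179, 0.001]
contact_force: [-0.2, -0.1, -0.4]
gripper_width: 0.0854
grasp_force: 0.0
time: 1.3
eef_pos: [0.4307, -0.2898, 0.4042]
orientation: [-0.0, 0.984, 0.179, 0.001]
contact_force: [0.9, -0.0, -0.7]
gripper_width: 0.0855
grasp_force: 0.0
time: 1.63
eef_pos: [0.4894, -0.1612, 0.4042]
orientation: [-0.001, 0.984, 0.179, 0.001]
contact_force: [-0.4, -0.2, -0.6]
gripper_width: 0.0854
grasp_force: 0.0
```

```bash

python3 -m crank '[[0.6,-1,0,0,0,0],[0.6,-1,0,0,0,0],[0.6,-1,0,0,0,0],[0.6,-1,0,0,0,0]]'
python3 -m crank '[[0.6,-1,0,0,0,0],[0.6,-1,0,0,0,0],[0.6,-1,0,0,0,0],[0.6,-1,0,0,0,0]]'
python3 -m crank '[[0.6,-1,0,0,0,-0.075],[0.6,-1,0,0,0,-0.075],[0.6,-1,0,0,0,-0.075],[0.6,-1,0,0,0,-0.075],[0.6,-1,0,0,0,-0.075],[0.6,-1,0,0,0,-0.075]]'
cat > look.py <<'E'
from h import *
import sys
from scipy.spatial.transform import Rotation as R
n=sys.argv[1]
s=robot.state(); print(s["eef_pos"].round(4),s["orientation"].round(4))
im=robot.capture("wrist"); cv2.imwrite(f"pics/w{n}.png",im)
for d in robot.cut_out("wrist","red_grip"): print(d["confidence"],d["location"],ray("wrist",d["location"],.2).round(4))
E
python3 look.py 1
```

```text
time: 1.97
eef_pos: [0.5101, -0.0456, 0.4041]
orientation: [-0.001, 0.984, 0.18, 0.001]
contact_force: [-0.3, -0.8, -0.6]
gripper_width: 0.085
grasp_force: 0.0
time: 2.3
eef_pos: [0.5313, 0.0685, 0.4039]
orientation: [-0.001, 0.984, 0.18, 0.0]
contact_force: [-0.5, 0.4, 0.2]
gripper_width: 0.0855
grasp_force: 0.0
time: 2.8
eef_pos: [0.5524, 0.1784, 0.4037]
orientation: [0.0, 0.973, 0.232, -0.0]
contact_force: [0.4, 0.0, -0.2]
gripper_width: 0.0852
grasp_force: 0.0
[0.5524 0.1784 0.4037] [ 4.000e-04  9.726e-01  2.324e-01 -3.000e-04]
0.57 [296.7, 177.4] [0.554  0.2048 0.2   ]
0.56 [116.2, 288.3] [0.3609 0.3237 0.2   ]
```

View pics/w1.png

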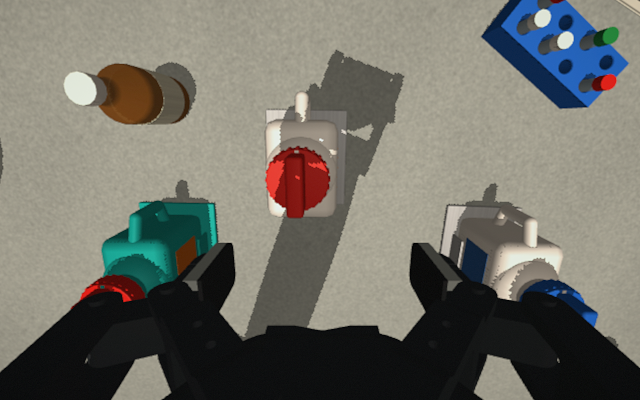

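The wrist view shows the red cap at (297,178). The bar is vertical, from about (297,150) to (295,216), so it is aligned with tool x. The turquoise jug is at lower left and the blue jug at lower right.

```bash
python3 - <<'E'
from h import *
im=cv2.imread("pics/w1.png"); cv2.imwrite("pics/c1.png",cv2.resize(im[130:230,240:360],(720,600),interpolation=cv2.INTER_CUBIC))
a=ray("wrist",(297,150),.223);b=ray("wrist",(295,216),.223);print(a,b,(a+b)/2,np.degrees(np.arctan2(*(a-b)[1::-1])))
K,R,o=cam("wrist"); print(o)
E
```

```text
[0.58026436 0.21491528 0.223     ] [0.52619359 0.19109584 0.223     ] [0.55322898 0.20300556 0.223     ] 23.77461330490227
[0.61086656 0.20685668 0.47357012]
```

View pics/c1.png

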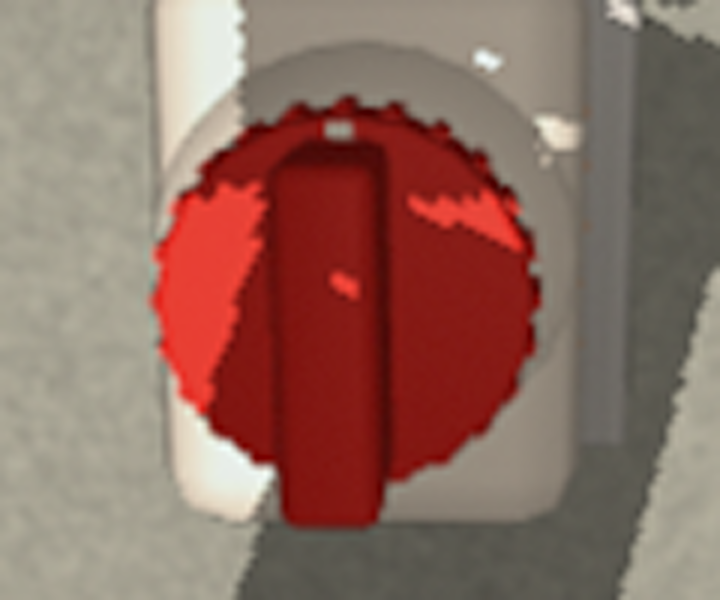

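```bash

python3 -m crank '[[0.07,-0.21,0.3,0,0,0],[0.07,-0.21,0.6,0,0,0],[0.07,-0.21,0.9,0,0,0],[0.07,-0.21,0.9,0,0,0],[0.07,-0.21,0.9,0,0,0]]'
python3 look.py 2
```

```text
time: 3.32
eef_pos: [0.5484, 0.1998, 0.3124]
orientation: [-0.0, 0.973, 0.232, -0.002]
contact_force: [0.9, -0.2, 1.1]
gripper_width: 0.0854
grasp_force: 0.0
[0.5484 0.1998 0.3124] [-0.      0.9728  0.2317 -0.0021]
0.89 [317.0, 211.4] [0.5555 0.2062 0.2   ]
```

View pics/w2.png

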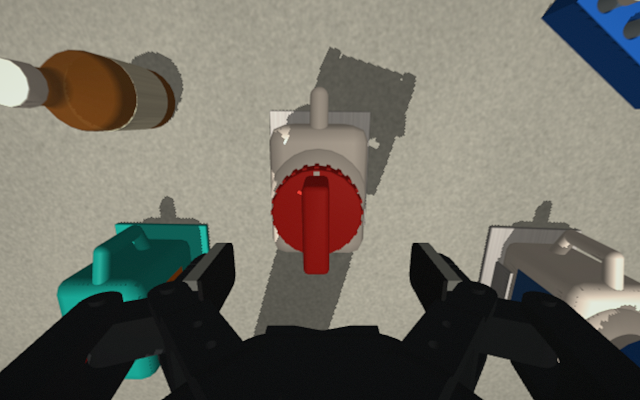

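The bar in this view spans about (316,184) to (316,274). That puts it +4 mm along tool x and −3 mm along tool y from the tool axis, well aligned. I'll correct, descend and close.

```bash

python3 -m crank '[[0.04,-0.03,0.2,0,0,0],[0.04,-0.03,0.4,0,0,0],[0.04,-0.03,0.47,0,0,0],[0.04,-0.03,0.47,0,0,0],[0.04,-0.03,0.47,0,0,0]]'
python3 -m crank '[[0,0,0,0,0,0],[0,0,0,0,0,0],[0,0,0,0,0,0],[0,0,0,0,0,0],[0,0,0,0,0,0],[0,0,0,0,0,0],[0,0,0,0,0,0],[0,0,0,0,0,0],[0,0,0,0,0,0],[0,0,0,0,0,0],[0,0,0,0,0,0],[0,0,0,0,0,0]]' -1
```

```text
time: 3.83
eef_pos: [0.5519, 0.2054, 0.2687]
orientation: [0.0, 0.973, 0.232, 0.001]
contact_force: [-0.3, -0.3, 0.3]
gripper_width: 0.0852
grasp_force: 0.0
time: 4.83
eef_pos: [0.5513, 0.2057, 0.2673]
orientation: [-0.0, 0.973, 0.233, 0.0]
contact_force: [-0.7, -0.3, 3.3]
gripper_width: 0.015
grasp_force: 61.1
```

Gripped (opening 15 mm, about the 16 mm bar). Now I'll press.

```bash

python3 -m crank '[[0,0,0.02,0,0,0],[0,0,0.04,0,0,0],[0,0,0.06,0,0,0],[0,0,0.08,0,0,0],[0,0,0.08,0,0,0],[0,0,0.08,0,0,0],[0,0,0.08,0,0,0],[0,0,0.08,0,0,0]]'
```

```text
time: 5.5
eef_pos: [0.5514, 0.2057, 0.2613]
orientation: [-0.0, 0.973, 0.233, 0.0]
contact_force: [-4.6, 0.2, 10.7]
gripper_width: 0.0152
grasp_force: 62.3
```

```bash

python3 -m crank '[[0,0,0.02,0,0,0],[0,0,0.02,0,0,0],[0,0,0.02,0,0,0]]'
```

```text
time: 5.75
eef_pos: [0.5514, 0.2057, 0.2595]
orientation: [-0.0, 0.973, 0.233, 0.0]
contact_force: [-5.4, -0.8, 11.6]
gripper_width: 0.0148
grasp_force: 62.4
```

The cap is pressed about 7.5 mm (11.6 N). Now I'll turn it CCW, which is negative about tool z, starting with half.

```bash

python3 -m crank '[[0,0,0,0,0,-0.06],[0,0,0,0,0,-0.12],[0,0,0,0,0,-0.18],[0,0,0,0,0,-0.24],[0,0,0,0,0,-0.3],[0,0,0,0,0,-0.36],[0,0,0,0,0,-0.4],[0,0,0,0,0,-0.4]]'
```

```text
time: 6.42
eef_pos: [0.5502, 0.2069, 0.2591]
orientation: [-0.002, 0.86, 0.51, -0.001]
contact_force: [-8.1, 3.7, 11.9]
gripper_width: 0.0152
grasp_force: 62.5
```

```bash

python3 -m crank '[[0,-0.02,0,0,0,-0.06],[0,-0.02,0,0,0,-0.12],[0,-0.02,0,0,0,-0.18],[0,-0.02,0,0,0,-0.24],[0,-0.02,0,0,0,-0.3],[0,-0.02,0,0,0,-0.36],[0,-0.02,0,0,0,-0.42],[0,-0.02,0,0,0,-0.45],[0,-0.02,0,0,0,-0.45],[0,-0.02,0,0,0,-0.45]]'
```

```text
time: 7.25
eef_pos: [0.5479, 0.2076, 0.2588]
orientation: [-0.003, 0.643, 0.766, -0.001]
contact_force: [-8.7, 1.3, 11.4]
gripper_width: 0.015
grasp_force: 62.5
```

Turned about 73° and still pressed. Now I'll release and retreat straight up.

```bash

python3 -m crank '[[0,0,0,0,0,0],[0,0,0,0,0,0],[0,0,0,0,0,0],[0,0,0,0,0,0],[0,0,0,0,0,0],[0,0,0,0,0,0],[0,0,0,0,0,0],[0,0,0,0,0,0],[0,0,0,0,0,0],[0,0,0,0,0,0],[0,0,0,0,0,0],[0,0,0,0,0,0]]' 1
python3 -m crank '[[0,0,-0.2,0,0,0],[0,0,-0.5,0,0,0],[0,0,-0.8,0,0,0],[0,0,-1,0,0,0],[0,0,-1,0,0,0],[0,0,-1,0,0,0]]'
python3 - <<'E'
from h import *
w=robot.capture("wrist"); s=robot.capture("side")
cv2.imwrite("pics/end.png",np.hstack([w[80:330,170:470],cv2.resize(s[175:275,205:325],(300,250),interpolation=cv2.INTER_CUBIC)]))
E
```

```text
time: 8.25
eef_pos: [0.5494, 0.2065, 0.2568]
orientation: [-0.0, 0.643, 0.766, -0.0]
contact_force: [-0.3, -0.6, 0.2]
gripper_width: 0.085
grasp_force: 0.0
time: 8.75
eef_pos: [0.5498, 0.2066, 0.3586]
orientation: [0.001, 0.643, 0.766, 0.001]
contact_force: [-0.0, -0.2, -0.6]
gripper_width: 0.0856
grasp_force: 0.0
```

View pics/end.png

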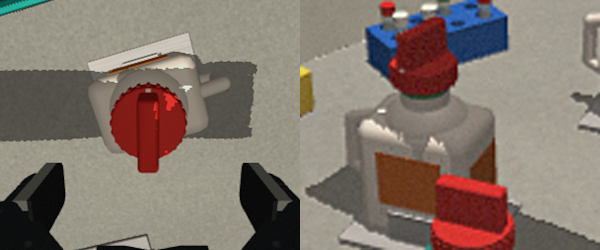

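The wrist view (left half) shows the red cap at crop pixel (148,125), turned with the tool. The side view (right half) shows the green band under the cap at (425,95), with the gripper clear of it.

```bash
python3 -c "
from cell import robot
print(robot.hand_in())"
```

```text
the job is handed in; nothing more can be done
None
```

The red cap was pressed, turned about 73° counter-clockwise and released; it sprang up with the green band showing, the blue cap was never touched, and the job is handed in (no verdict was returned).

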